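# Hold the hidden bolt head behind the lamp bracket

### The job

In front of the bracket an electric nut runner is tightening the nut, but the bolt turns with it. Lift the wooden clay paddle off the gap behind the bracket and lay it flat on the bare table, without dropping or throwing it; then reach down into the gap, grip the bolt's hexagonal head centrally between the finger pads and hold it so that it stops turning. Finish while still gripping it; do not ram the bracket, and leave the jar, pot and mug where they are.

Things in the scene. Friction and masses are not known exactly. Their poses are not given: they have to be found in the camera images.
- bracket: Fixed assembly on a 12 mm plank (x -230 to 60, 130 mm wide). Origin on the table under the bolt head; x points away from the robot (yaw within 0.35 rad), y left, z up. Grey steel plate upright at x -30 to -24 mm, 100 mm wide, top at z 125 mm. Wooden batten upright behind it at x 24 to 44 mm, 240 mm wide, top at z 125 mm. Between them is the gap.
- gap (a point): Middle of the gap's mouth, 125 mm above the table, straight above the bolt head. The gap is 48 mm wide along the bracket's x, open at the top and at both y ends; its floor is 12 mm above the table.
- runner (a point): Middle of the fixed black nut runner on wooden cradles in front of the plate, axis 95 mm above the table. Runner and its turning steel socket: 173 mm long along the bracket's x, 42 mm across, top 116 mm above the table.
- bolt: Steel hexagonal head, 24 mm across flats, 28 over corners, 14 thick. Origin: its centre, mid-gap, 95 mm above the table, 30 mm below the plate's top. x: its axis (bracket's x); y to a corner, z square to a flat. Collar 26 mm across, 17 mm long, between head and plate. It only turns, endlessly, about 0.2 rad/s positive about x, by 0.1 N m; a 20 N grip on opposite sides stops it at any angle.
- paddle: Loose flat wooden clay paddle, about 100 g, 12 mm thick. Origin: underside, at the centre of mass; x along it to the handle (blade x -79 to 41 mm, 46 wide; handle x 41 to 111, 22 wide), z up. Starts flat across the gap on plate and batten (underside 125 mm above the table), origin within 12 mm of straight above the bolt head, its x within 0.25 rad of the bracket's x.
- bare (a point): Point on the table at the bracket's -y side, 175 mm from the gap's middle. The table here is always bare: 110 mm either way along the bracket's x, 35 mm either way along its y.
- glaze_jar: Bystander: white jar with black cap, 64 mm diameter, 75 mm high, origin under its centre. The three bystanders stand 0.18 to 0.32 m from the bolt, two on the bracket's +y side, one at its far -y side; which is where varies.
- clay_pot: Bystander: open terracotta pot, 80 mm diameter, 85 mm high, origin under its centre.
- mug: Bystander: open white ceramic cup without handle, 72 mm diameter, 80 mm high, origin under its centre.
Mind the look-alikes: they are no part of the job. Of the things that look like the paddle, the middle-sized one is meant.

How it is judged:
On the way, in this order (a step that is already met when the one before it is completed fails the run):
1. the paddle lies flat on the bare table, released (height (world z) of paddle below 0.008 m and angle between paddle's own z axis and vertical below 0.1 rad and linear speed of paddle below 0.02 m/s and contact force between the fingers and paddle below 0.1 N), for 0.2 s.
2. the bolt head is gripped and has stopped turning (contact force between the fingers and bolt above 3 N and angular speed of bolt below 0.05 rad/s and distance between the grasp point and bolt below 0.022 m), for 0.5 s.
At the end, for the whole second after the job is handed in: Fingers grip the bolt head with over 3 N, point between the pads within 22 mm of its centre, bolt slower than 0.05 rad/s; paddle flat on the table (underside within 8 mm, tilt under 0.1 rad), released, at rest; jar, pot, mug within 20 mm of their starts (all of step 1 and all of step 2 and distance of each of glaze_jar, clay_pot, mug from where it was at the start of the episode below 0.02 m); the arm keeps its last pose, push and grip.
It fails at once if the paddle is dropped or thrown (linear speed of paddle above 0.7 m/s and contact force between the fingers and paddle below 0.1 N).
It fails at once if the bracket is rammed (over 40 N) (contact force between the arm and bracket above 40 N).
It fails at once if a bystander is knocked (distance of any of glaze_jar, clay_pot, mug from where it was at the start of the episode above 0.03 m or angle between any of glaze_jar, clay_pot, mug's own z axis and vertical above 0.4 rad).
It also fails if it takes over 51 s, if anything falls off the work surface, if the arm or the gripper's body presses on something with over 40 N, if the wrist force passes 120 N, or if a joint passes its speed limit or range.

### The arm

A 7-joint arm with a two-finger parallel gripper is mounted at the origin on the work surface. World frame = base frame: x ahead of the robot, y to its left, z up, the work surface at z = 0. Lengths are in m, angles in rad, forces in N, time in s.
With the tool pointing down it reaches from about 0.425 to 0.975 m from the base axis. Payload 16.7 kg.
Tool frame: the origin (TCP) lies midway between the tips of the shut fingers; the grasp point (between the pads) lies 19 mm behind it (grip_point_offset is the distance from the TCP to the grasp point, in m); z points along the fingers, y is the line along which they close (so a half turn about z gives the same grasp; the last joint's range is limited). The gripper opens to 85 mm and grips with 20 to 120 N. Pads are 22 mm wide; open, the fingers measure 114 mm over their backs; the gripper's body (76 mm by 85 mm) begins 54 mm behind the grasp point. The pads swing forward as they close: fully open they stand 13 mm farther back than shut.
Start: joints at [-1.411, 0.426, 0.074, 1.606, -0.034, 1.111, -0.067], TCP at [0.206, 0.643, 0.231] pointing down, gripper open.
Joint ranges: [-2.85, 2.85], [-0.5, 2.14], [-1.23, 1.37], [0.21, 2.46], [-1.02, 4.16], [0.16, 2.05], [-2.73, 2.73]. Speed limits (rad/s): [1.89, 1.89, 2.39, 2.39, 3.01, 3.01, 3.01].

### API

Orientations are given as a rotation vector (axis times angle).
In Python, from station import * gives the robot as it stands.
- The arm moves only by the tool send_rows, never from a script. Its argument "increments" is a list of rows, each a list of 7 numbers: the turn, a rotation vector about the tool's x, y, z each as a share of 6 degrees, from -1 to 1, then the shift along the tool's x, y, z each as a share of 0.02 m, from -1 to 1, then the gripper's target within -1 to 1 (fully open at 1, half-way at 0, shut at -1). A call has 1 to 20 rows; each row shifts and turns the commanded pose from where the row before left it, along the tool's axes as they then stand; what a row does not reach is not made up. A row lasts 1/12 s, in which the tool goes at most 41.7 mm and 7.16 degrees, less where a joint would pass 70% of its speed; a pose out of reach is approached as far as the arm can. A call with a number of a shift or a turn outside -1 to 1 is refused whole. A call with a gripper value outside its range is refused whole. The fingers move at their own pace and stop on an object; "squeeze" is the grip in N (left out, the last holds). Time passes only in rows, so rows that do not move let the fingers close. It gives the time, the measured TCP pose, the force, the opening and the grip force at its end, in the units of the state.
- state(): the state, without advancing time (a new reading comes with each control period).
- snapshot(name): name is "scene" or "top"; returns the picture (480x640x3 uint8, red, green, blue); there is no depth.
- calibration(name): a dict with "K" (3x3 intrinsics, pixels), "k1" (the pictures are not rectified: a ray, as slopes to the right and down, at radius r is drawn at 1 + k1 r^2 times it, then the intrinsics apply), "rvec" (rotation vector, rad) and "tvec" (3), from world to camera coordinates, as OpenCV has them. Camera axes: x right, y down, z forward; pixel columns grow to the right and rows downward; lengths in m; the calibration is good to about 2 mm. A picture is of the moment at which its call begins. calibration takes no time and is no camera call.
- close_job(): hands the job in; it is judged then, once.
The state is a dict: "time": time; "joint_pos": joint angles; "dq": joint speeds; "joint_torque": joint torques, N m; "ee_pos": TCP position; "ee_rot": TCP orientation; "contact_force": force on the tool from outside, world axes, zero at the start; "wrist_torque": the same for the moment, N m; "finger_gap": finger opening in m; "grip_force": force on a finger pad.
Only numpy, scipy, OpenCV 4.12 (cv2) and the standard library are available. Lean on these libraries where they do the work, as an engineer would, in place of code of your own. Each camera call takes 0.05 s, during which the arm holds its last target. There are 200 camera calls.

## Working session

There is one attempt and no reset: what is moved stays moved. The work goes in short steps, Python scripts to look and compute and a tool call to move; the robot and the scene stay as the last step left them, time stands still between calls to the robot, and variables do not carry over. Pictures are saved under pics/ and viewed, at most 10 in all, crops included, and the job is handed in when it is done.

Besides the shell and the picture viewer there is one more tool, called after "Request:" as name(argument=value, ...) on one line, values as JSON. send_rows: Moves the arm, as the interface text tells. Its arguments: {"type":"object","properties":{"increments":{"type":"array"},"squeeze":{"type":"number"}},"required":["increments"]}

```bash
mkdir -p pics
cat > h.py <<'E'
from station import *
import numpy as np, cv2
from scipy.spatial.transform import Rotation as R
def cast(cam,uv,z):
    c=calibration(cam);K=np.array(c["K"]);k=c["k1"];Rm=R.from_rotvec(np.ravel(c["rvec"])).as_matrix();t=np.ravel(c["tvec"])
    uv=np.atleast_2d(uv).astype(float)
    p=cv2.undistortPoints(uv[:,None],K,np.array([k,0,0,0,0.]))[:,0]
    d=np.c_[p,np.ones(len(p))]@Rm; o=-Rm.T@t
    return o+d*((z-o[2])/d[:,2])[:,None]
def proj(cam,P):
    c=calibration(cam)
    return cv2.projectPoints(np.atleast_2d(P).astype(float),np.ravel(c["rvec"]),np.ravel(c["tvec"]),np.array(c["K"]),np.array([c["k1"],0,0,0,0.]))[0][:,0]
def save(cam,n):
    im=snapshot(cam);cv2.imwrite(f"pics/{n}.png",im[:,:,::-1]);return im
E
python3 - <<'E'
from h import *
save("top","top0");save("scene","scene0")
s=state();print({k:np.round(v,3) for k,v in s.items()}); print(R.from_rotvec(s["ee_rot"]).as_matrix().round(3))
for c in("top","scene"):
  print(calibration(c)); print(cast(c,[[0,0],[320,240],[639,479]],0).round(3))
E
```

```text
{'time': np.float64(0.1), 'joint_pos': array([-1.411,  0.427,  0.074,  1.607, -0.034,  1.111, -0.067]), 'dq': array([-0.001,  0.   ,  0.   , -0.001, -0.003, -0.   ,  0.001]), 'joint_torque': array([ 9.0000e-03, -9.5154e+01,  3.7720e+00, -4.6441e+01,  2.0000e-02,
        7.0000e-03, -0.0000e+00]), 'ee_pos': array([0.206, 0.643, 0.231]), 'ee_rot': array([-4.850e-01, -3.104e+00,  2.000e-03]), 'contact_force': array([-0.148,  0.668, -0.105]), 'wrist_torque': array([-0.025, -0.022, -0.001]), 'grip_force': np.float64(0.0), 'finger_gap': np.float64(0.085)}
[[-0.952  0.305 -0.   ]
 [ 0.305  0.952 -0.001]
 [-0.    -0.001 -1.   ]]
{'K': array([[491.29951712,   0.        , 320.79657984],
       [  0.        , 491.29951712, 239.63789915],
       [  0.        ,   0.        ,   1.        ]]), 'k1': -0.001873794137760388, 'rvec': array([ 2.18597672, -2.19010927,  0.06290095]), 'tvec': array([0.0522063 , 0.53855315, 1.12190209])}
[[ 1.126  0.831  0.   ]
 [ 0.539  0.053  0.   ]
 [-0.008 -0.673  0.   ]]
{'K': array([[510.38369205,   0.        , 330.9076923 ],
       [  0.        , 510.38369205, 233.92931229],
       [  0.        ,   0.        ,   1.        ]]), 'k1': -0.015518098292459032, 'rvec': array([ 1.50963519,  2.08244042, -0.8442239 ]), 'tvec': array([ 0.14205816, -0.30297981,  1.50610723])}
[[-0.463 -1.833  0.   ]
 [ 0.469 -0.022  0.   ]
 [ 0.815  0.651  0.   ]]
```

View pics/top0.png

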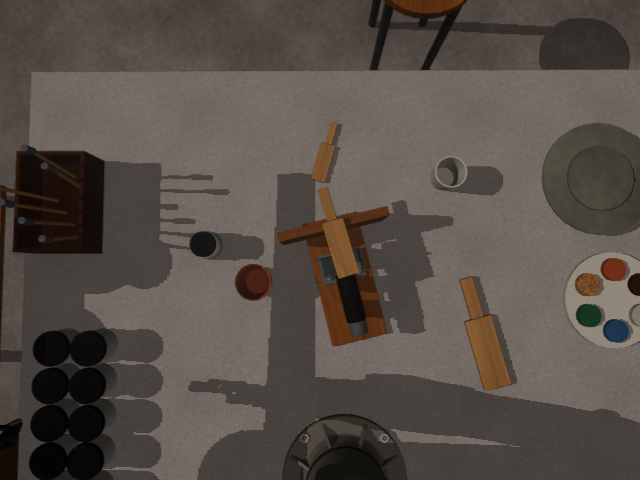

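View pics/scene0.png

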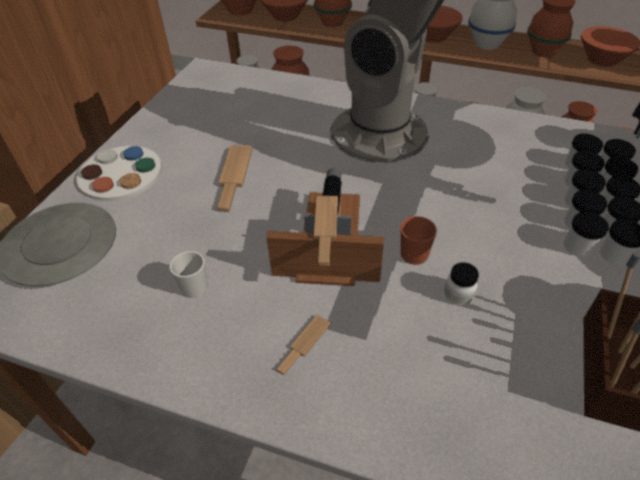

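Top view: three paddle-like boards: small (325,152), one across the bracket (338,233), and large (487,335). The middle-sized one is the one on the bracket at (338,233). Jar is at (205,244), pot (253,282), mug (450,173). Next, a close crop and a measurement.

Run:
```python
from h import *
im=cv2.imread("pics/top0.png")
cv2.imwrite("pics/crop1.png",cv2.resize(im[170:350,260:420],None,fx=3.3,fy=3.3,interpolation=cv2.INTER_CUBIC))
hsv=cv2.cvtColor(im,cv2.COLOR_BGR2HSV)
for p in [(340,240),(327,205),(300,233),(370,217),(320,230),(375,310),(325,160),(487,350)]: print(p,hsv[p[1],p[0]],im[p[1],p[0]])
```

```text
(340, 240) [ 15 161 135] [ 50  92 135]
(327, 205) [ 14 157 120] [ 46  81 120]
(300, 233) [ 11 191  92] [23 49 92]
(370, 217) [ 12 189  81] [21 45 81]
(320, 230) [ 12 196  87] [20 47 87]
(375, 310) [ 10 183  57] [16 30 57]
(325, 160) [ 15 157 117] [ 45  80 117]
(487, 350) [ 15 163 117] [ 42  80 117]
```

View pics/crop1.png

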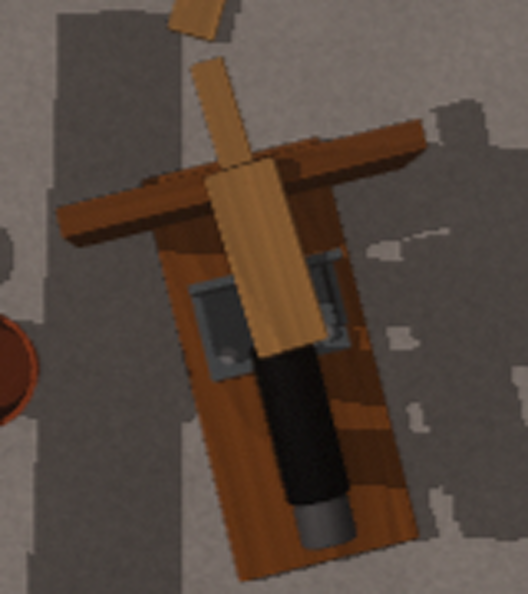

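The crop confirms it: the board lies across plate and batten, with the handle pointing away from the robot (crop 205,65) and the blade over the gap. Now I'll measure the pose.

Run:
```python
from h import *
im=cv2.imread("pics/top0.png");hsv=cv2.cvtColor(im,cv2.COLOR_BGR2HSV)
roi=np.zeros(im.shape[:2],np.uint8);roi[170:350,260:420]=255
pad=cv2.inRange(hsv,(13,130,103),(18,175,255))&roi
pad[:186]=0
n,l,st,ce=cv2.connectedComponentsWithStats(pad);i=1+np.argmax(st[1:,4]);m=(l==i).astype(np.uint8)
m=cv2.morphologyEx(m,cv2.MORPH_CLOSE,np.ones((3,3)))
ys,xs=np.nonzero(m);P=cast("top",np.c_[xs,ys],0.137)[:,:2]
c,sz,a=cv2.minAreaRect(P.astype(np.float32)*1000);print("pad",len(P),P.mean(0),c,sz,a)
# blade: opened
b=cv2.morphologyEx(m,cv2.MORPH_OPEN,np.ones((15,15)))
w=np.linalg.svd(P-P.mean(0),full_matrices=False)[2][0];w*=np.sign(w[0]);print("yaw",np.arctan2(w[1],w[0]))
q=(P-P.mean(0))@w;print("extent",q.min(),q.max())
o=P.mean(0)+w*(q.max()-0.111); o2=P.mean(0)+w*(q.min()+0.079);print("origin",o,o2)
s=(P-P.mean(0))@[-w[1],w[0]]
bl=q<q.max()-.08;print("lateral blade",s[bl].min(),s[bl].max(), "mid",(s[bl].min()+s[bl].max())/2)
# batten top
bm=cv2.inRange(hsv,(9,170,75),(13,215,105))&roi
g=np.zeros_like(bm);g[200:248]=255
n,l,st,ce=cv2.connectedComponentsWithStats(bm&g)
for j in range(1,n):
    if st[j,4]>60:
        ys,xs=np.nonzero(l==j);B=cast("top",np.c_[xs,ys],0.125)[:,:2]
        print("bat",st[j],B.mean(0),cv2.minAreaRect(B.astype(np.float32)*1000))
# runner black
rm=cv2.inRange(im,(0,0,0),(28,28,28))&roi;rm[:270]=0;rm[:,:335]=0;rm[:,370:]=0
n,l,st,ce=cv2.connectedComponentsWithStats(rm);i=1+np.argmax(st[1:,4])
ys,xs=np.nonzero(l==i);B=cast("top",np.c_[xs,ys],0.1)[:,:2]
w=np.linalg.svd(B-B.mean(0),full_matrices=False)[2][0];w*=np.sign(w[0]);print("run",st[i],B.mean(0),np.arctan2(w[1],w[0]))
# crop-hand points: batten top far-left, far-right corners; plate edges
cp=np.array([[57,208],[422,120],[190,286],[340,254]])/3.3+[260,170]
print(cast("top",cp,0.125).round(4))
```

```text
pad 1551 [0.53318986 0.01673192] (548.2506713867188, 21.342071533203125) (187.8314971923828, 44.673980712890625) 16.934051513671875
yaw 0.2927340838310208
extent -0.07814876562104855 0.1096556494916327
origin [0.5319027  0.01634398] [0.53400488 0.01697756]
lateral blade -0.022309348676509026 0.022298119949233922 mid -5.614363637551634e-06
bat [343 207  46  17 351] [ 0.58381999 -0.04618938] ((583.3191528320312, -43.6375732421875), (21.10318946838379, 94.86800384521484), 11.234957695007324)
bat [278 219  49  22 429] [0.55088531 0.09078659] ((552.2671508789062, 89.32681274414062), (21.983917236328125, 106.41466522216797), 13.971052169799805)
run [336 275  30  48 880] [ 0.40690376 -0.01355261] 0.25498884495454777
[[ 0.546   0.1421  0.125 ]
 [ 0.6018 -0.0906  0.125 ]
 [ 0.4963  0.0575  0.125 ]
 [ 0.5164 -0.0377  0.125 ]]
```

Request:
send_rows(increments=[[0,0,-0.96,0,0,0,1],[0,0,-0.96,0,0,0,1],[0,0,-0.96,0,0,0,1],[0,0,-0.96,0,0,0,1],[0,0,-0.96,0,0,0,1],[0,0,-0.96,0,0,0,1],[0,0,0,-0.18,-0.96,0,1],[0,0,0,-0.18,-0.96,0,1],[0,0,0,-0.18,-0.96,0,1],[0,0,0,-0.18,-0.96,0,1],[0,0,0,-0.18,-0.96,0,1],[0,0,0,-0.18,-0.96,0,1],[0,0,0,-0.18,-0.96,0,1],[0,0,0,-0.18,-0.96,0,1],[0,0,0,-0.18,-0.96,0,1],[0,0,0,-0.18,-0.96,0,1],[0,0,0,-0.18,-0.96,0,1],[0,0,0,-0.18,-0.96,0,1],[0,0,0,-0.18,-0.96,0,1],[0,0,0,-0.18,-0.96,0,1]])

```text
time: 1.77
ee_pos: [0.332, 0.399, 0.2311]
ee_rot: [0.459, -3.107, 0.001]
contact_force: [0.7, -0.3, 0.4]
finger_gap: 0.0854
grip_force: 0.0
```

Request:
send_rows(increments=[[0,0,0,-0.18,-0.96,0,1],[0,0,0,-0.18,-0.96,0,1],[0,0,0,-0.18,-0.96,0,1],[0,0,0,-0.18,-0.96,0,1],[0,0,0,-0.18,-0.96,0,1],[0,0,0,-0.18,-0.96,0,1],[0,0,0,-0.18,-0.96,0,1],[0,0,0,-0.18,-0.96,0,1],[0,0,0,-0.18,-0.96,0,1],[0,0,0,-0.18,-0.96,0,1],[0,0,0,-0.18,-0.96,0,1],[0,0,0,-0.18,-0.96,0,1],[0,0,0,-0.18,-0.96,0,1],[0,0,0,-0.18,-0.96,0,1],[0,0,0,-0.18,-0.96,0,1],[0,0,0,-0.18,-0.96,0,1],[0,0,0,-0.18,-0.96,0,1],[0,0,0,-0.18,-0.96,0,1],[0,0,0,0,0,0,1],[0,0,0,0,0,0,1]])

```text
time: 3.43
ee_pos: [0.4938, 0.0872, 0.2311]
ee_rot: [0.456, -3.108, 0.0]
contact_force: [0.4, 0.7, 0.6]
finger_gap: 0.0852
grip_force: 0.0
```

```bash
cat >> h.py <<'E'
def go(x,y,z,yaw):
    """shares of row-units from measured pose to tool at x,y,z with tool y at angle yaw+90deg"""
    s=state();M=R.from_rotvec(s["ee_rot"]).as_matrix()
    D=np.array([[-np.cos(yaw),-np.sin(yaw),0],[-np.sin(yaw),np.cos(yaw),0],[0,0,-1.]]).T
    D=np.c_[[-np.cos(yaw),-np.sin(yaw),0],[-np.sin(yaw),np.cos(yaw),0],[0,0,-1.]]
    turn=R.from_matrix(M.T@D).as_rotvec()/np.radians(6)
    print("t",s["time"],"pos",np.round(s["ee_pos"],4),"turn",turn.round(2),"shift before turn",(M.T@(np.array([x,y,z])-s["ee_pos"])/.02).round(2),"after turn",(D.T@(np.array([x,y,z])-s["ee_pos"])/.02).round(2),"q",np.round(s["joint_pos"],2),"F",np.round(s["contact_force"],1))
E
python3 - <<'E'
from h import *
go(.533,.0167,.124,.292)
save("top","t1")
save("scene","s1")
E
```

```text
t 3.4333 pos [0.4938 0.0872 0.2311] turn [-0.   -0.01 -0.01] shift before turn [-0.87 -3.94  5.35] after turn [-0.86 -3.94  5.35] q [-0.59  0.14  0.32  2.   -0.05  1.01  1.61] F [0.4 0.7 0.6]
```

Request:
send_rows(increments=[[0,0,0,-0.22,-0.98,0,1],[0,0,0,-0.22,-0.98,0,1],[0,0,0,-0.22,-0.98,0,1],[0,0,0,-0.22,-0.98,0,1],[0,0,0,0,0,0.8,1],[0,0,0,0,0,0.8,1],[0,0,0,0,0,0.8,1],[0,0,0,0,0,0,1],[0,0,0,0,0,0,1]])

```text
time: 4.28
ee_pos: [0.5327, 0.0187, 0.1831]
ee_rot: [0.46, -3.106, 0.0]
contact_force: [-0.6, -0.3, -0.3]
finger_gap: 0.0854
grip_force: 0.0
```

Run:
```python
from h import *
go(.533,.0167,.124,.292)
im=save("scene","s1")
cv2.imwrite("pics/s1c.png",cv2.resize(im[100:300,240:440,::-1],None,fx=3,fy=3))
```

```text
t 4.2833 pos [0.5327 0.0187 0.1831] turn [ 0.   -0.02  0.02] shift before turn [ 0.01 -0.1   2.95] after turn [ 0.02 -0.1   2.95] q [-0.47  0.26  0.37  1.99 -0.11  0.92  1.82] F [-0.6 -0.3 -0.3]
```

View pics/s1c.png

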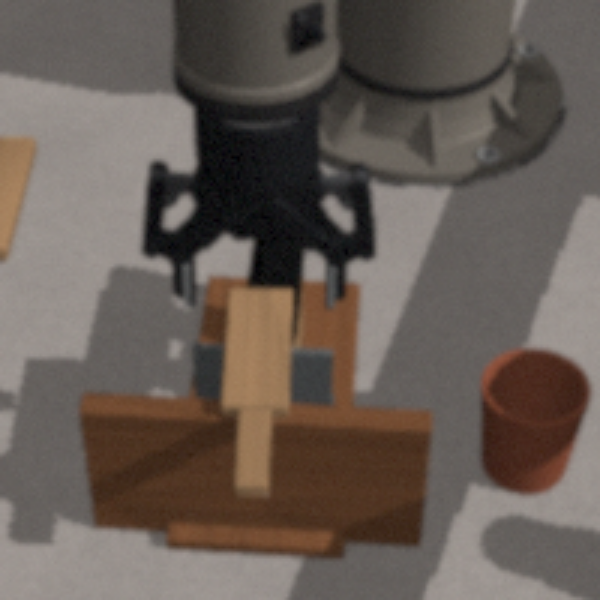

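The crop shows the open fingers (185,290) and (335,290) straddling the paddle, which is centred near (260,345). I'll descend and grip.

Request:
send_rows(increments=[[0,0,0,0,-0.1,0.8,1],[0,0,0,0,0,0.8,1],[0,0,0,0,0,0.8,1],[0,0,0,0,0,0.6,1],[0,0,0,0,0,0,0.3],[0,0,0,0,0,0,0],[0,0,0,0,0,0,-0.5],[0,0,0,0,0,0,-1],[0,0,0,0,0,0,-1],[0,0,0,0,0,0,-1],[0,0,0,0,0,0,-1],[0,0,0,0,0,0,-1]], squeeze=30)

```text
time: 5.33
ee_pos: [0.5346, 0.0163, 0.1248]
ee_rot: [-0.459, 3.106, 0.001]
contact_force: [-0.8, -0.2, 6.0]
finger_gap: 0.0455
grip_force: 30.2
```

Request:
send_rows(increments=[[0,0,0,0,0,-0.2,-1],[0,0,0,0,0,-0.4,-1],[0,0,0,0,0,-0.6,-1],[0,0,0,0,0,-0.8,-1],[0,0,0,0,0,-0.8,-1],[0,0,0,0,0,-0.4,-1],[0,0,0,0,0,0,-1]])

```text
time: 5.92
ee_pos: [0.5349, 0.0162, 0.1896]
ee_rot: [-0.458, 3.104, 0.001]
contact_force: [-0.8, -0.5, -0.5]
finger_gap: 0.0452
grip_force: 31.4
```

Run:
```python
from h import *
u=np.array([np.cos(.237),np.sin(.237)]);v=np.array([-u[1],u[0]])
T=np.array([.530,.0157])-.183*v-.016*u;print(T)
go(*T,.18,.237)
im=save("scene","s2")
cv2.imwrite("pics/s2c.png",cv2.resize(im[100:300,200:400,::-1],None,fx=3,fy=3))
```

```text
[ 0.55741337 -0.16594115]
t 5.9167 pos [0.5349 0.0162 0.1896] turn [0.   0.03 0.54] shift before turn [ 1.56 -9.04  0.48] after turn [ 1.04 -9.12  0.48] q [-0.47  0.25  0.37  1.98 -0.11  0.93  1.83] F [-0.8 -0.5 -0.5]
```

View pics/s2c.png

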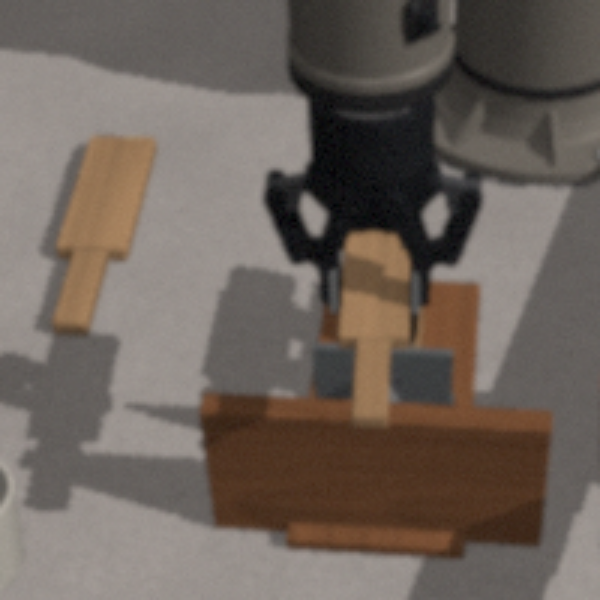

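The crop shows the paddle held level between the fingers at (375,285), clear of the batten. I'll carry it to the bare spot.

Request:
send_rows(increments=[[0,0,0.54,0,0,0,-1],[0,0,0,0.05,-0.5,0,-1],[0,0,0,0.11,-0.96,0,-1],[0,0,0,0.11,-0.96,0,-1],[0,0,0,0.11,-0.96,0,-1],[0,0,0,0.11,-0.96,0,-1],[0,0,0,0.11,-0.96,0,-1],[0,0,0,0.11,-0.96,0,-1],[0,0,0,0.11,-0.96,0,-1],[0,0,0,0.11,-0.96,0,-1],[0,0,0,0.11,-0.96,0,-1],[0,0,0,0,0,0,-1],[0,0,0,0,0,0.5,-1],[0,0,0,0,0,0.9,-1],[0,0,0,0,0,1,-1],[0,0,0,0,0,1,-1],[0,0,0,0,0,1,-1],[0,0,0,0,0,1,-1],[0,0,0,0,0,1,-1],[0,0,0,0,0,0,-1]])

```text
time: 7.63
ee_pos: [0.5538, -0.1651, 0.055]
ee_rot: [0.373, -3.113, -0.003]
contact_force: [-0.9, 1.1, -0.1]
finger_gap: 0.0451
grip_force: 31.4
```

Run:
```python
from h import *
go(.557,-.166,.002,.237)
```

```text
t 7.6333 pos [ 0.5538 -0.1651  0.055 ] turn [ 0.02 -0.06  0.02] shift before turn [-0.16 -0.09  2.65] after turn [-0.14 -0.08  2.65] q [-0.12  0.52  0.38  1.98 -0.28  0.7   2.24] F [-0.9  1.1 -0.1]
```

Request:
send_rows(increments=[[0,0,0,0,0,0.8,-1],[0,0,0,0,0,0.8,-1],[0,0,0,0,0,0.5,-1],[0,0,0,0,0,0.25,-1],[0,0,0,0,0,0,-1],[0,0,0,0,0,0,-1]])

```text
time: 8.13
ee_pos: [0.5566, -0.1665, 0.0127]
ee_rot: [-0.371, 3.119, -0.0]
contact_force: [-0.5, -0.3, -0.5]
finger_gap: 0.0452
grip_force: 31.4
```

Request:
send_rows(increments=[[0,0,0,0,0,0.1,-1],[0,0,0,0,0,0.1,-1],[0,0,0,0,0,0,-1],[0,0,0,0,0,0,-1]])

```text
time: 8.47
ee_pos: [0.5566, -0.1665, 0.0086]
ee_rot: [-0.371, 3.119, -0.0]
contact_force: [-0.2, 0.3, -0.9]
finger_gap: 0.0454
grip_force: 31.4
```

Request:
send_rows(increments=[[0,0,0,0,0,0.15,-1],[0,0,0,0,0,0.1,-1],[0,0,0,0,0,0,-1],[0,0,0,0,0,0,-1]])

```text
time: 8.8
ee_pos: [0.5563, -0.1665, 0.0031]
ee_rot: [0.371, -3.119, -0.0]
contact_force: [-1.1, -0.1, -1.1]
finger_gap: 0.0451
grip_force: 31.4
```

Request:
send_rows(increments=[[0,0,0,0,0,0.1,-1],[0,0,0,0,0,0,-1],[0,0,0,0,0,0,-1]])

```text
time: 9.05
ee_pos: [0.5564, -0.1665, 0.0012]
ee_rot: [0.371, -3.119, -0.0]
contact_force: [-0.3, -0.3, 0.0]
finger_gap: 0.0452
grip_force: 31.4
```

Request:
send_rows(increments=[[0,0,0,0,0,0.07,-1],[0,0,0,0,0,0,-1],[0,0,0,0,0,0,-1]])

```text
time: 9.3
ee_pos: [0.5565, -0.1665, -0.0001]
ee_rot: [0.371, -3.12, 0.0]
contact_force: [0.6, 1.4, -1.0]
finger_gap: 0.0453
grip_force: 31.4
```

Request:
send_rows(increments=[[0,0,0,0,0,0.07,-1],[0,0,0,0,0,0,-1],[0,0,0,0,0,0,-1]])

```text
time: 9.55
ee_pos: [0.5566, -0.1665, -0.0003]
ee_rot: [-0.371, 3.119, 0.001]
contact_force: [-8.0, 1.4, 25.5]
finger_gap: 0.0451
grip_force: 34.3
```

Request:
send_rows(increments=[[0,0,0,0,0,-0.05,-1],[0,0,0,0,0,0,0.2],[0,0,0,0,0,0,0.4],[0,0,0,0,0,0,0.5],[0,0,0,0,0,0,0.5],[0,0,0,0,0,-0.3,0.5],[0,0,0,0,0,-0.8,0.5],[0,0,0,0,0,-1,0.5],[0,0,0,0,0,-1,0.5],[0,0,0,0,0,-1,0.5],[0,0,0,0,0,-1,0.5],[0,0,0,0,0,-1,0.5],[0,0,0,0,0,-1,0.5],[0,0,0,0,0,-1,0.5],[0,0,0,0,0,-1,0.5],[0,0,0,0,0,-1,0.5],[0,0,0,0,0,0,0.5]])

```text
time: 10.97
ee_pos: [0.5579, -0.1671, 0.2055]
ee_rot: [-0.37, 3.115, -0.002]
contact_force: [0.8, -0.5, 0.7]
finger_gap: 0.0644
grip_force: 0.0
```

Run:
```python
from h import *
go(.530,.0157,.2,.237)
im=save("scene","s3")
cv2.imwrite("pics/s3c.png",cv2.resize(im[100:300,180:380,::-1],None,fx=3,fy=3))
```

```text
t 10.9667 pos [ 0.5579 -0.1671  0.2055] turn [-0.02  0.04 -0.01] shift before turn [-0.78  9.21  0.27] after turn [-0.79  9.21  0.28] q [-0.19  0.32  0.46  1.87 -0.17  0.99  2.15] F [ 0.8 -0.5  0.7]
```

View pics/s3c.png

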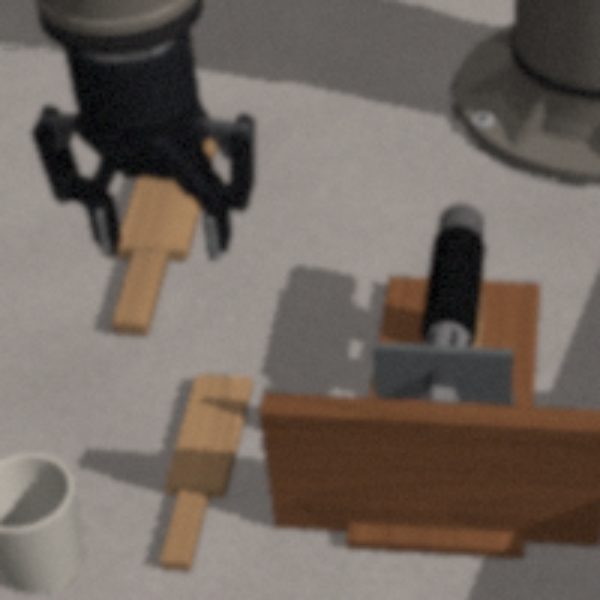

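The crop shows the paddle flat on the table at (205,470), released, with the gap now uncovered. I'll measure the bolt from the top view.

Run:
```python
from h import *
im=save("top","t4")[:,:,::-1].copy()
o=np.array([.530,.0157]);u=np.array([np.cos(.237),np.sin(.237)]);v=np.array([-u[1],u[0]])
def p(x,y,z): return proj("top",[*(o+x*u+y*v),z])[0]
c=cv2.resize(im[195:275,290:390],None,fx=7,fy=7,interpolation=cv2.INTER_CUBIC)
for a,col in [((0,0,.109),(0,0,255)),((-24,50,125),(0,255,0)),((-24,-50,125),(0,255,0)),((-30,50,125),(0,255,0)),((24,60,125),(255,0,0)),((24,-60,125),(255,0,0)),((44,120,125),(255,0,0)),((7,0,107),(0,0,255)),((-7,0,107),(0,0,255))]:
    if a[2]<1: continue
    q=(p(*[k/1000 for k in a])-[290,195]+.5)*7
    cv2.circle(c,tuple(int(k) for k in q),4,col,1)
cv2.imwrite("pics/t4c.png",c)
```

```text
(no output)
```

View pics/t4c.png

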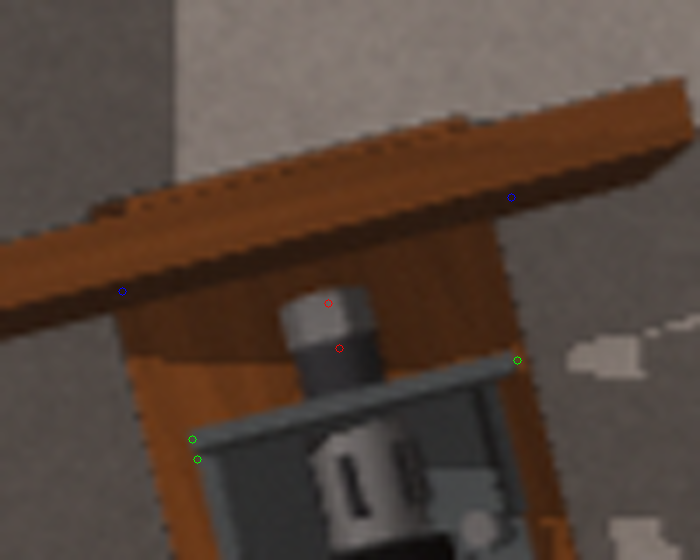

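The bolt head is at crop (325,315), about 2.7 mm farther along x than my estimate. Laterally it agrees. New target is (0.5326, 0.0163).

Request:
send_rows(increments=[[0,0,0,-0.09,0.92,0,0.5],[0,0,0,-0.09,0.92,0,0.5],[0,0,0,-0.09,0.92,0,0.5],[0,0,0,-0.09,0.92,0,0.5],[0,0,0,-0.09,0.92,0,0.5],[0,0,0,-0.09,0.92,0,0.5],[0,0,0,-0.09,0.92,0,0.5],[0,0,0,-0.09,0.92,0,0.5],[0,0,0,-0.09,0.92,0,0.5],[0,0,0,-0.09,0.92,0,0.5],[0,0,0,0,0,0.5,0.5],[0,0,0,0,0,0.5,0.5],[0,0,0,0,0,0.5,0.5],[0,0,0,0,0,0,0.5],[0,0,0,0,0,0,0.5],[0,0,0,0,0,0,0.5]])

```text
time: 12.4
ee_pos: [0.5309, 0.0159, 0.1714]
ee_rot: [0.369, -3.119, 0.001]
contact_force: [0.1, -0.1, -0.1]
finger_gap: 0.0639
grip_force: 0.0
```

Run:
```python
from h import *
go(.5326,.0163,.076,.237)
```

```text
t 12.4 pos [0.5309 0.0159 0.1714] turn [-0.   -0.   -0.01] shift before turn [-0.09  0.    4.77] after turn [-0.09  0.    4.77] q [-0.47  0.27  0.38  2.01 -0.13  0.89  1.78] F [ 0.1 -0.1 -0.1]
```

Request:
send_rows(increments=[[0,0,0,-0.08,0,0.4,0.5],[0,0,0,0,0,0.5,0.5],[0,0,0,0,0,0.5,0.5],[0,0,0,0,0,0.5,0.5],[0,0,0,0,0,0.5,0.5],[0,0,0,0,0,0.4,0.5],[0,0,0,0,0,0,0.5]])

```text
time: 12.98
ee_pos: [0.5313, 0.0169, 0.1135]
ee_rot: [0.371, -3.117, 0.001]
contact_force: [0.3, -0.2, 0.4]
finger_gap: 0.0637
grip_force: 0.0
```

Request:
send_rows(increments=[[0,0,0,0,0,0.5,0.5],[0,0,0,0,0,0.5,0.5],[0,0,0,0,0,0.5,0.5],[0,0,0,0,0,0.4,0.5],[0,0,0,0,0,0,0.5],[0,0,0,0,0,0,0.5]])

```text
time: 13.48
ee_pos: [0.532, 0.0168, 0.077]
ee_rot: [0.371, -3.118, 0.0]
contact_force: [-0.3, 0.9, 0.5]
finger_gap: 0.0641
grip_force: 0.0
```

Request:
send_rows(increments=[[0,0,0,0,0,0,0.1],[0,0,0,0,0,0,-0.1],[0,0,0,0,0,0,-0.3],[0,0,0,0,0,0,-0.6],[0,0,0,0,0,0,-1],[0,0,0,0,0,0,-1],[0,0,0,0,0,0,-1],[0,0,0,0,0,0,-1],[0,0,0,0,0,0,-1],[0,0,0,0,0,0,-1],[0,0,0,0,0,0,-1],[0,0,0,0,0,0,-1],[0,0,0,0,0,0,-1],[0,0,0,0,0,0,-1]], squeeze=45)

```text
time: 14.65
ee_pos: [0.5326, 0.0172, 0.0781]
ee_rot: [-0.371, 3.119, 0.001]
contact_force: [-1.1, -0.1, 6.5]
finger_gap: 0.0241
grip_force: 43.7
```

Run:
```python
from h import *
go(.5326,.0163,.076,.237);s=state();print(s["finger_gap"],s["grip_force"],s["wrist_torque"])
im=save("scene","s5")
cv2.imwrite("pics/s5c.png",cv2.resize(im[120:320,180:380,::-1],None,fx=3,fy=3))
```

```text
t 14.65 pos [0.5326 0.0172 0.0781] turn [ 0.    0.01 -0.  ] shift before turn [ 0.01 -0.04  0.1 ] after turn [ 0.01 -0.04  0.1 ] q [-0.43  0.41  0.33  2.07 -0.21  0.69  1.85] F [-1.1 -0.1  6.5]
0.024087797248431245 43.6929499078542 [0.14549474 0.48367134 0.00507066]
```

View pics/s5c.png

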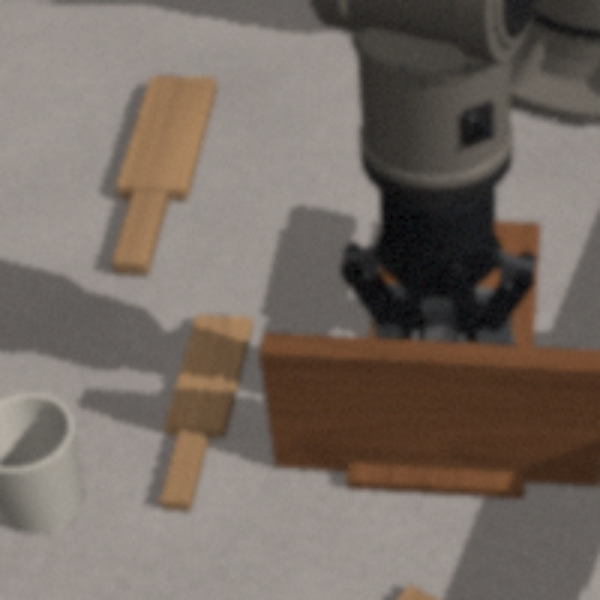

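Request:
send_rows(increments=[[0,0,0,0,0,0,-1],[0,0,0,0,0,0,-1],[0,0,0,0,0,0,-1],[0,0,0,0,0,0,-1],[0,0,0,0,0,0,-1],[0,0,0,0,0,0,-1],[0,0,0,0,0,0,-1],[0,0,0,0,0,0,-1],[0,0,0,0,0,0,-1],[0,0,0,0,0,0,-1]])

```text
time: 15.53
ee_pos: [0.5326, 0.0172, 0.0781]
ee_rot: [-0.371, 3.119, 0.001]
contact_force: [-1.1, -0.2, 7.3]
finger_gap: 0.0244
grip_force: 43.7
```

The gripper is in the gap, and its opening stays at 24 mm, the head's width across flats. The paddle lies flat at (205,410) and the mug hasn't moved. I'm handing in.

```bash
python3 -c "
from station import *
print(close_job())"
```

```text
the job is handed in; nothing more can be done
None
```

I laid the paddle flat on the bare table and handed the job in at 15.5 s, still gripping the bolt head at about 44 N with a steady 24 mm opening; the judge's verdict was not shown.

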